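Strip a hand-wheel clutch assembly

TASK

The sewing machine's hand-wheel assembly is stacked on the post of the rectangular arbor stand. Strip it for cleaning, one part at a time from the top down: drop the hex nut into the round magnetic dish, then stand the clutch knob in the rectangular parts tray, then lay the brass washer flat on the middle of the oilstone, and last put the hand wheel over the pin of the round wheel stand so that it lies flat on the base.

Things in the scene. Friction and masses are not known exactly. Their poses are not given: they have to be found in the camera images.
- arbor_stand: fixed rectangular dark steel base, 96 (x) x 78 (y) x 16 mm, with an upright steel post of 10 mm diameter in its centre whose top is 90 mm above the table. Origin: centre of the underside; z up along the post. Stack at the start, from the base up: hand wheel, washer, clutch knob, hex nut, all loose on the post (not screwed), lifted off straight up.
- hex_nut: top part of the stack: loose steel hex nut, 26 mm across flats, 30 mm across corners, 12 mm high, with a 14 mm through hole, 30 g. Starts 80 mm above the table. Origin: centre of the underside; z up; the x axis points at the middle of a flat
- clutch_knob: second part: loose black knurled clutch knob, 40 mm diameter, 20 mm high, 22 mm through hole, 50 g. Starts 60 mm above the table. Origin: centre of the underside; z up
- washer: third part: loose flat brass ring washer, 52 mm outer diameter, 20 mm hole, 6 mm thick, 50 g. Starts 54 mm above the table, on the end of the wheel's hub. Origin: centre of the underside; z up
- wheel: bottom part: loose hand wheel, 76 mm diameter; its rim is 16 mm high (1 mm clear of the surface it lies on; the hub carries it); a bright hub of 36 mm diameter rises in its middle to 38 mm (22 mm above the rim, grip it there); the 22 mm bore goes right through; 220 g. Starts 16 mm above the table, flat on the stand's base. Origin: centre of the underside; z up
- magnet_dish: fixed shallow round steel dish, 77 mm over the rim, 17 mm high, sloping sides, floor 3 mm above the table; it holds nothing by itself (no magnetic pull acts). Origin: centre of the underside; place of the hex nut
- parts_tray: fixed shallow rectangular bright metal tray, 84 (x) x 94 (y) mm outside, 18 mm high, walls and floor 2.5 mm thick, rim bead 2 mm higher; empty. Origin: centre of the underside; x along the shorter side; place of the clutch knob
- oilstone: fixed oilstone in a wooden holder: holder 62 (x) x 100 (y) x 14 mm, the grey stone on it 52 x 90 mm, its flat top 22 mm above the table. Origin: centre of the underside; y along the length; place of the washer
- wheel_stand: fixed round grey cast base, 86 mm diameter at the bottom and 80 mm at its flat top, 16 mm high, with an upright steel pin of 10 mm diameter in its centre whose top, tapered over the last 10 mm, is 62 mm above the table. Origin: centre of the underside; place of the hand wheel, whose 22 mm bore goes over the pin
- overlock: obstacle, not handled: ivory sewing machine left of the work, 280 mm high (thread tree 450 mm), filling x 0.25 to 0.58 m and y -0.14 to 0.26; pass round or above it. The work lies between it and the grey hemming machine (250 mm high, y below -0.52). An oil bottle, 128 mm tall, stands near x 0.63, y -0.385: carry parts 0.2 m or more above the table. Origin: centre of the underside
Mind the look-alikes: they are no part of the job. What is shaped like the oilstone but purple is not meant.

How it is judged:
On the way, in this order (a step that is already met when the one before it is completed fails the run):
1. the hex nut lies in the magnetic dish, released (horizontal distance between hex_nut and magnet_dish below 0.026 m and z of hex_nut in the frame of magnet_dish below 0.022 m and linear speed of hex_nut below 0.02 m/s and contact force between the fingers and hex_nut below 0.1 N), for 0.2 s.
2. the clutch knob stands in the parts tray, released (horizontal distance between clutch_knob and parts_tray below 0.032 m and z of clutch_knob in the frame of parts_tray below 0.01 m and angle between clutch_knob's own z axis and vertical below 0.15 rad and linear speed of clutch_knob below 0.02 m/s and contact force between the fingers and clutch_knob below 0.1 N), for 0.2 s.
3. the washer lies flat in the middle of the oilstone, released (horizontal distance between washer and oilstone below 0.015 m and z of washer in the frame of oilstone between 0.018 and 0.026 m and angle between washer's own z axis and vertical below 0.1 rad and linear speed of washer below 0.02 m/s and contact force between the fingers and washer below 0.1 N), for 0.2 s.
4. the hand wheel lies flat on the wheel stand, over its pin, released (horizontal distance between wheel and wheel_stand below 0.01 m and z of wheel in the frame of wheel_stand between 0.012 and 0.02 m and angle between wheel's own z axis and vertical below 0.1 rad and linear speed of wheel below 0.02 m/s and contact force between the fingers and wheel below 0.1 N), for 0.2 s.
At the end, for the whole second after the job is handed in: Nut in the dish (within 26 mm of its centre, below 22 mm); knob upright on the tray floor (within 32 mm of centre); washer flat on the stone, within 15 mm of its centre; wheel flat on the wheel stand's base, within 10 mm of the pin axis; all released and at rest (all of step 1 and all of step 2 and all of step 3 and all of step 4); the robot touches nothing.
It also fails if it takes over 120 s, if anything falls off the work surface, if the arm or the gripper's body presses on something with over 40 N, if the wrist force passes 120 N, or if a joint passes its speed limit or range.

ROBOT

A 6-joint arm with a two-finger parallel gripper is mounted at the origin on a cart in front of the work surface, level with it; the furniture and walls round the work are solid. World frame = base frame: x ahead of the robot, y to its left, z up, the work surface at z = 0. Lengths are in m, angles in rad, forces in N, time in s.
With the tool pointing down it reaches from about 0.35 to 0.85 m from the base axis. Payload 8.1 kg.
Tool frame: the origin (TCP) lies at the very end of the fingers, on their centre line; the grasp point (between the pads) lies 19 mm behind it; z points along the fingers, y is the line along which they close (so a half turn about z gives the same grasp; the last joint's range is limited). The gripper opens to 85 mm and grips with 20 to 120 N. Pads are 22 mm wide; open, the fingers measure 114 mm over their backs; the gripper's body (76 mm by 85 mm) begins 54 mm behind the grasp point. The pads swing forward as they close: fully open they stand 13 mm farther back than shut.
Start: joints at [1.143, 0.13, 1.488, -0, 1.523, -0.085], TCP at [0.202, 0.565, 0.231] pointing down, gripper open.
Joint ranges: [-2.96, 2.96], [-0.89, 2.26], [0.02, 2.5], [-1.34, 4.48], [0, 2.73], [-2.66, 2.66]. Speed limits (rad/s): [2.39, 2.39, 2.79, 3.14, 3.14, 3.14].

INTERFACE

Orientations are given as a 3x3 rotation matrix whose columns are the frame's x, y, z axes.
In Python, from plant import read_state, get_image, get_calibration, close_job gives the robot as it stands. The module is installed in compiled form; this text tells all that it offers.
- The arm moves only by the tool drive_tool, never from a script. Its argument "commands" is a list that holds one entry, the list of rows, each a list of 7 numbers: the turn, a rotation vector about the tool's x, y, z in rad, then the shift along the tool's x, y, z in mm, then the opening, from 0 (shut) to 1 (fully open). A call has 1 to 12 rows; each row is the pose to reach, as a shift and turn from the pose commanded when the call began, along the tool's axes at that moment; what a row does not reach only later rows make up. A row lasts 1/10 s, in which the tool goes at most 50 mm and 8.59 degrees, less where a joint would pass 70% of its speed; a pose out of reach is approached as far as the arm can. A call with a gripper value outside its range is refused whole. The fingers move at their own pace and stop on an object; "newtons" is the grip in N (left out, the last holds). Time passes only in rows, so rows that repeat a pose let the fingers close. It gives the time, the measured TCP pose, the force, the opening and the grip force at its end, in the units of the state.
- read_state(): the state, without advancing time (a new reading comes with each control period).
- get_image(name): name is "side" or "top" or "wrist"; returns (picture, depth): 480x640x3 uint8, red, green, blue; 480x640 float32, m along the optical axis (not along the pixel's ray), 0 where there is no reading.
- get_calibration(name): a dict with "camera_matrix" (3x3 intrinsics, pixels), "pose" (4x4, takes a point from camera to world coordinates). Camera axes: x right, y down, z forward; pixel columns grow to the right and rows downward; lengths in m; the calibration is good to about 2 mm. A picture is of the moment at which its call begins: read the wrist's pose just before it. get_calibration takes no time and is no camera call; for the wrist camera it gives the pose at the moment of the call.
- close_job(): hands the job in; it is judged then, once.
The state is a dict: "t": time; "q": joint angles; "qd": joint speeds; "joint_torque": joint torques, N m; "tcp_pos": TCP position; "tool_rot": TCP orientation; "contact_force": force on the tool from outside, world axes, zero at the start; "moment": the same for the moment, N m; "grip_width": opening from 0.0 (shut) to 1.0 (fully open); "grasp_force": force on a finger pad.
Only numpy, scipy, OpenCV 4.12 (cv2) and the standard library are available. Lean on these libraries where they do the work, as an engineer would, in place of code of your own. Each camera call takes 0.05 s, during which the arm holds its last target. There are 200 camera calls.

## Working session

There is one attempt and no reset: what is moved stays moved. The work goes in short steps, Python scripts to look and compute and a tool call to move; the robot and the scene stay as the last step left them, time stands still between calls to the robot, and variables do not carry over. Pictures are saved under pics/ and viewed, at most 14 in all, crops included, and the job is handed in when it is done.

Besides the shell and the picture viewer there is one more tool, called after "Request:" by a JSON object that holds its "api" and its "payload", one argument or row to a line. drive_tool: Moves the arm, as the interface text tells. Its arguments: {"type":"object","properties":{"commands":{"type":"array","items":{"type":"array","items":{"type":"array","items":{"type":"number"}}}},"newtons":{"type":"number"}},"required":["commands"]}

```bash
mkdir -p pics; python3 - <<'E'
from plant import *
import cv2,numpy as np
s=read_state();print(s['t'],s['tcp_pos'],s['tool_rot'],s['grip_width'])
for n in('top','side'):
    p,d=get_image(n);cv2.imwrite(f'pics/{n}0.png',p[:,:,::-1]);np.save(f'pics/{n}0.npy',d)
    c=get_calibration(n);print(n,c['camera_matrix'],c['pose'].round(4) if hasattr(c['pose'],'round') else c['pose'])
E
```

```text
0.0 [0.20144152 0.56457373 0.23021903] [[-9.41806962e-01  3.36153354e-01 -7.54545808e-04]
 [ 3.36154177e-01  9.41805377e-01 -1.73219593e-03]
 [ 1.28351828e-04 -1.88503791e-03 -9.99998215e-01]] 1.0034769401167818
top [[553.5750441    0.         316.67673877]
 [  0.         553.5750441  243.04204881]
 [  0.           0.           1.        ]] [[-0.0104 -0.9813  0.1923  0.339 ]
 [-0.9999  0.0117  0.0057 -0.1984]
 [-0.0079 -0.1922 -0.9813  1.2573]
 [ 0.      0.      0.      1.    ]]
side [[454.06751017   0.         322.34806555]
 [  0.         454.06751017 238.44108458]
 [  0.           0.           1.        ]] [[ 0.9525 -0.2303  0.1991  0.3439]
 [-0.3042 -0.7419  0.5975 -0.7704]
 [ 0.0101 -0.6297 -0.7768  0.7989]
 [ 0.      0.      0.      1.    ]]
```

View pics/top0.png

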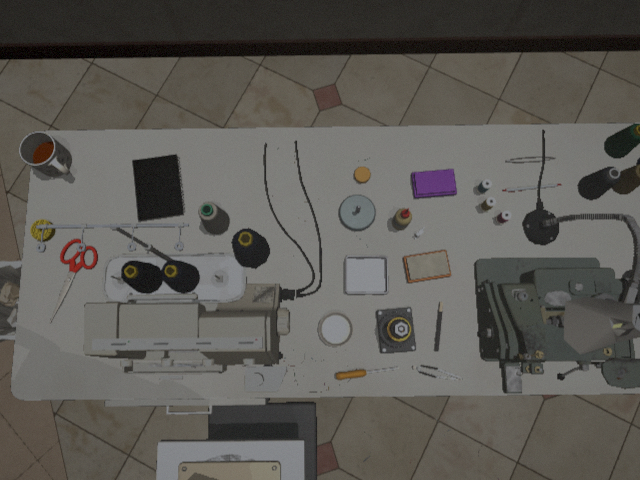

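View pics/side0.png

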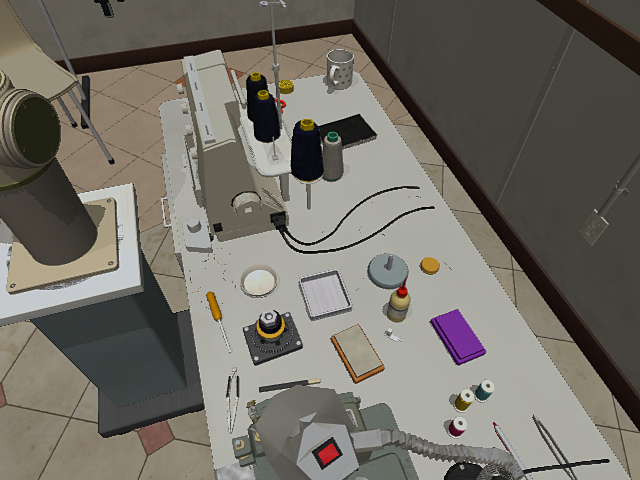

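The top view shows the stack at about (397,328), dish (336,330), tray (366,275), oilstone (427,266) and wheel stand (357,212). The purple decoy is at (434,183). The side view agrees. Next I measure them from depth and check on an enlarged crop.

```bash
cat > h.py <<'E'
import numpy as np,cv2
from plant import *
def cloud(d,c):
    K=np.array(c['camera_matrix']);T=np.array(c['pose'])
    v,u=np.mgrid[:480,:640]
    P=np.stack([(u-K[0,2])/K[0,0]*d,(v-K[1,2])/K[1,1]*d,d],-1)
    return P@T[:3,:3].T+T[:3,3]
def fit(W,d,u,v,r,z0,z1):
    m=np.zeros(d.shape,bool);m[v-r:v+r,u-r:u+r]=1
    m&=(d>0)&(W[...,2]>z0)&(W[...,2]<z1)
    p=W[m]
    if len(p)<5: return len(p)
    rc=cv2.minAreaRect((p[:,:2]*1000).astype(np.float32));ci=cv2.minEnclosingCircle((p[:,:2]*1000).astype(np.float32))
    f=lambda a:np.round(a,1).tolist()
    return len(p),'med',f(p.mean(0)*1000),'rect',f(rc[0]),f(rc[1]),round(rc[2],1),'circ',f(ci[0]),round(ci[1],1)
E
python3 - <<'E'
from h import *
d=np.load('pics/top0.npy');c=get_calibration('top');W=cloud(d,c)
for n,u,v,r,a,b in [('table',330,290,12,-.05,.05),('nut',397,326,14,.085,.1),('knob',397,326,16,.072,.084),('rim',397,328,22,.026,.038),('base',396,330,26,.010,.022),('dish',336,330,22,.01,.03),('tray',366,275,28,.012,.03),('stonetop',427,266,28,.017,.03),('stoneall',427,266,28,.008,.03),('wstand',357,212,24,.012,.02),('pin',357,212,24,.035,.07)]:
    print(n,fit(W,d,u,v,r,a,b))
im=cv2.imread('pics/top0.png')[185:365,305:465]
cv2.imwrite('pics/c1.png',cv2.resize(im,None,fx=3.3,fy=3.3,interpolation=2))
E
```

```text
table (572, 'med', [477.0, -219.1, 2.2], 'rect', [477.3, -219.3], [52.6, 53.5], 89.3, 'circ', [477.4, -219.2], 37.2)
nut (131, 'med', [383.2, -363.6, 92.0], 'rect', [384.5, -363.0], [30.6, 27.8], 39.1, 'circ', [384.7, -362.0], 17.5)
knob (142, 'med', [384.4, -359.8, 79.8], 'rect', [384.1, -363.3], [38.8, 38.7], 24.1, 'circ', [384.3, -363.5], 20.4)
rim (436, 'med', [382.9, -358.5, 31.1], 'rect', [384.1, -362.3], [74.5, 75.4], 42.6, 'circ', [384.2, -362.6], 38.6)
base (554, 'med', [380.6, -363.1, 16.4], 'rect', [383.4, -363.8], [96.3, 78.9], 5.0, 'circ', [382.8, -364.3], 59.4)
dish (221, 'med', [388.1, -230.3, 15.2], 'rect', [387.8, -229.9], [75.5, 74.8], 89.3, 'circ', [387.5, -230.4], 38.5)
tray (270, 'med', [513.0, -301.7, 19.9], 'rect', [508.1, -301.8], [95.6, 85.0], 89.1, 'circ', [507.0, -301.8], 61.4)
stonetop (953, 'med', [525.7, -439.4, 22.5], 'rect', [526.2, -438.4], [59.2, 95.4], 8.6, 'circ', [522.6, -438.6], 53.8)
stoneall (1207, 'med', [524.7, -438.2, 20.6], 'rect', [525.3, -439.4], [111.1, 112.9], 77.4, 'circ', [529.6, -445.4], 64.0)
wstand (841, 'med', [652.4, -284.6, 16.3], 'rect', [653.6, -285.1], [83.3, 82.4], 31.3, 'circ', [653.8, -284.7], 42.6)
pin (23, 'med', [652.6, -284.0, 53.7], 'rect', [653.4, -285.0], [6.7, 9.0], 2.6, 'circ', [654.0, -284.7], 4.8)
```

View pics/c1.png

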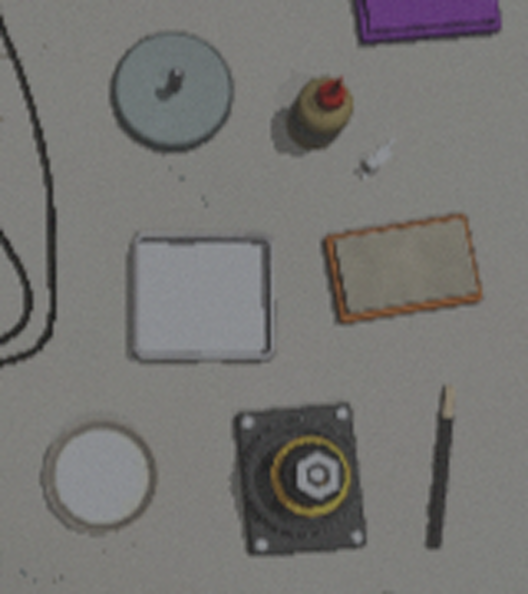

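All sizes and heights fit the data sheet. In mm: stack (384,-363), dish (388,-230), tray (508,-302), stone (526,-439) and wheel stand (653.5,-285). Next I go up and over the overlock, yawing toward tool x = world x.

Request:
{"api": "drive_tool", "payload": {
  "commands": [
    [[0,0,0.1,0,0,-45,1],[0,0,0.2,0,0,-90,1],[0,0,0.35,0,0,-135,1],[0,0,0.5,0,0,-180,1],[0,0,0.64,0,0,-225,1],[0,0,0.78,0,0,-270,1],[0,0,0.92,-20,-31,-280,1],[0,0,1.06,-40,-62,-280,1],[0,0,1.2,-60,-93,-280,1],[0,0,1.34,-80,-124,-280,1],[0,0,1.48,-100,-155,-280,1],[0,0,1.6,-119,-186,-280,1]]
  ],
  "newtons": 40
}}

```text
t: 1.3
tcp_pos: [0.2512, 0.3485, 0.5108]
tool_rot: [[0.369, 0.93, -0.0], [0.93, -0.369, -0.001], [-0.001, -0.0, -1.0]]
contact_force: [0.9, -0.7, 1.4]
grip_width: 0.999
grasp_force: 0.0
```

Request:
{"api": "drive_tool", "payload": {
  "commands": [
    [[0,0,0.1,-32,36,0,1],[0,0,0.2,-64,71,0,1],[0,0,0.3,-96,107,0,1],[0,0,0.4,-128,143,0,1],[0,0,0.5,-160,179,0,1],[0,0,0.6,-192,214,0,1],[0,0,0.7,-224,250,0,1],[0,0,0.8,-270,268,0,1],[0,0,0.9,-316,287,0,1],[0,0,1.0,-363,306,0,1],[0,0,1.1,-410,324,0,1],[0,0,1.193,-456,342,0,1]]
  ]
}}

```text
t: 2.5
tcp_pos: [0.4035, -0.2008, 0.5111]
tool_rot: [[1.0, 0.002, -0.0], [0.002, -1.0, 0.0], [-0.0, -0.0, -1.0]]
contact_force: [0.5, 0.5, -0.1]
grip_width: 0.997
grasp_force: 0.0
```

Request:
{"api": "drive_tool", "payload": {
  "commands": [
    [[0,0,0,-5,40,20,1],[0,0,0,-10,80,50,1],[0,0,0,-15,120,80,1],[0,0,0,-20,162,115,1],[0,0,0,-20,162,160,1],[0,0,0,-20,162,205,1],[0,0,0,-20,162,230,1],[0,0,0,-20,162,230,1]]
  ]
}}

```text
t: 3.3
tcp_pos: [0.3831, -0.3589, 0.2757]
tool_rot: [[1.0, 0.005, -0.006], [0.006, -1.0, 0.007], [-0.006, -0.007, -1.0]]
contact_force: [-0.5, -0.2, -0.2]
grip_width: 1.0
grasp_force: 0.0
```

```bash
python3 - <<'E'
from h import *
s=read_state();print(s['tcp_pos'],s['q'])
c=get_calibration('wrist');print(np.array(c['pose']).round(3))
p,d=get_image('wrist');cv2.imwrite('pics/w1.png',p[:,:,::-1]);np.save('pics/w1.npy',d)
W=cloud(d,c)
f=W.reshape(-1,3);f=f[(d.ravel()>0)]
for n,a,b,R in [('nut',.088,.096,40),('knob',.076,.083,60),('rim',.027,.036,70),('base',.013,.019,90)]:
    q=f[(f[:,2]>a)&(f[:,2]<b)&(np.hypot(f[:,0]-.384,f[:,1]+.363)<R/1000)]*1000
    if len(q)<5: print(n,len(q));continue
    rc=cv2.minAreaRect(q[:,:2].astype(np.float32));ci=cv2.minEnclosingCircle(q[:,:2].astype(np.float32))
    print(n,len(q),q.mean(0).round(1),rc,ci)
E
```

```text
[ 0.38309881 -0.35894615  0.27569842] [-8.50572802e-01 -7.86929749e-02  1.62057569e+00  4.25291496e-05
  1.60918157e+00  7.14742155e-01]
[[ 0.005 -0.953 -0.302  0.461]
 [-1.    -0.007  0.005 -0.36 ]
 [-0.007  0.302 -0.953  0.418]
 [ 0.     0.     0.     1.   ]]
nut 671 [ 383.6 -365.5   91.5] ((383.1613464355469, -365.5424499511719), (30.005815505981445, 25.49774169921875), 1.1542192697525024) ((383.1626281738281, -365.59918212890625), 15.013916015625)
knob 696 [ 389.9 -363.7   79.6] ((385.28515625, -364.773681640625), (39.0968132019043, 39.263282775878906), 1.6033116579055786) ((384.9129943847656, -364.82574462890625), 20.171667098999023)
rim 1448 [ 389.9 -362.4   31.3] ((384.7060852050781, -363.6174011230469), (76.43782806396484, 76.18565368652344), 80.54979705810547) ((384.6324462890625, -363.8019714355469), 38.580848693847656)
base 2184 [ 392.7 -367.    15.8] ((404.09088134765625, -363.87322998046875), (136.68748474121094, 77.8663558959961), 4.397589683532715) ((401.81854248046875, -363.9999084472656), 74.77747344970703)
```

View pics/w1.png

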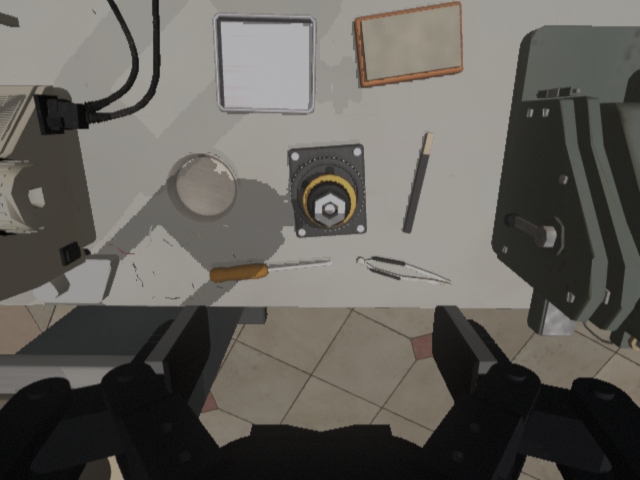

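The wrist view shows the nut at (330,209) on the knob with its flats facing ±y, so closing along y is right. I descend partway and check the position.

Request:
{"api": "drive_tool", "payload": {
  "commands": [
    [[0,0,0,0,2,40,0.6],[0,0,0,0,2,80,0.6],[0,0,0,0,2,120,0.6],[0,0,0,0,2,155,0.6],[0,0,0,0,2,155,0.6],[0,0,0,0,2,155,0.6]]
  ]
}}

```text
t: 3.95
tcp_pos: [0.3859, -0.3637, 0.1287]
tool_rot: [[1.0, 0.006, 0.001], [0.006, -1.0, -0.001], [0.001, 0.001, -1.0]]
contact_force: [0.2, -0.1, 1.6]
grip_width: 0.596
grasp_force: 0.0
```

Request:
{"api": "drive_tool", "payload": {
  "commands": [
    [[0,0,0,-1,1,20,0.6],[0,0,0,-2,1,40,0.6],[0,0,0,-2,1,45,0.6],[0,0,0,-2,1,45,0.6],[0,0,0,-2,1,45,0.1],[0,0,0,-2,1,45,0.1],[0,0,0,-2,1,45,0.1],[0,0,0,-2,1,45,0.1],[0,0,0,-2,1,45,0.1]]
  ],
  "newtons": 40
}}

```text
t: 4.85
tcp_pos: [0.3841, -0.3651, 0.0836]
tool_rot: [[1.0, 0.006, 0.002], [0.006, -1.0, -0.003], [0.002, 0.003, -1.0]]
contact_force: [-0.2, 1.6, 6.1]
grip_width: 0.282
grasp_force: 39.2
```

Request:
{"api": "drive_tool", "payload": {
  "commands": [
    [[0,0,0,0,0,-15,0.1],[0,0,0,0,0,-45,0.1],[0,0,0,0,0,-85,0.1],[0,0,0,0,0,-130,0.1],[0,0,0,2,-40,-135,0.1],[0,0,0,4,-80,-135,0.1],[0,0,0,4,-115,-135,0.1],[0,0,0,4,-132,-135,0.1],[0,0,0,4,-132,-120,0.1],[0,0,0,4,-132,-80,0.1],[0,0,0,4,-132,-40,0.1],[0,0,0,4,-132,-20,0.1]]
  ]
}}

```text
t: 6.05
tcp_pos: [0.3842, -0.2315, 0.0973]
tool_rot: [[1.0, 0.005, -0.004], [0.005, -1.0, 0.002], [-0.004, -0.002, -1.0]]
contact_force: [-0.7, 0.7, -0.9]
grip_width: 0.286
grasp_force: 40.2
```

```bash
python3 - <<'E'
from h import *
s=read_state();print(s['tcp_pos'],s['contact_force'])
p,d=get_image('side');cv2.imwrite('pics/s2.png',cv2.resize(p[220:400,150:390,::-1],None,fx=3,fy=3))
E
```

```text
[ 0.38420013 -0.23151547  0.09725457] [-0.69259519  0.70898974 -0.94525042]
```

View pics/s2.png

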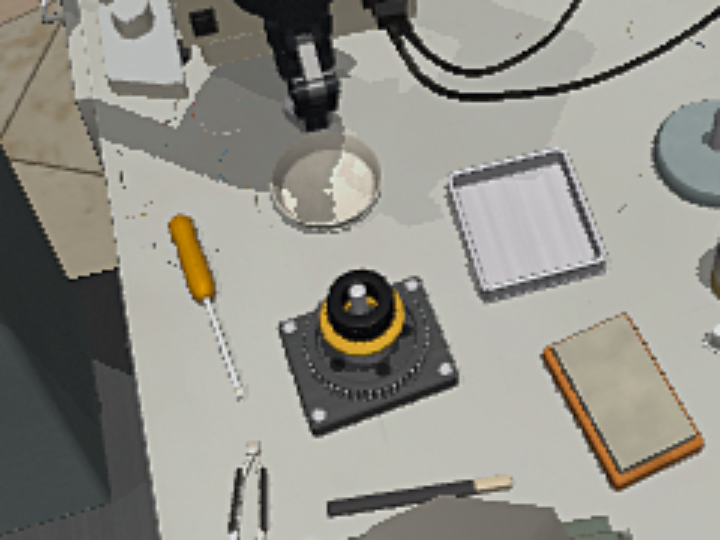

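The nut is off the stack and in the gripper above the dish; knob and washer were left in place. I lower, release and retreat.

Request:
{"api": "drive_tool", "payload": {
  "commands": [
    [[0,0,0,2,1,35,0.1],[0,0,0,2,1,65,0.1],[0,0,0,2,1,86,0.1],[0,0,0,2,1,87,0.1],[0,0,0,2,1,87,0.1],[0,0,0,2,1,87,0.45],[0,0,0,2,1,87,0.5],[0,0,0,2,1,87,0.5],[0,0,0,2,1,50,0.6],[0,0,0,2,1,10,0.7],[0,0,0,2,1,-40,0.8],[0,0,0,2,1,-80,0.85]]
  ]
}}

```text
t: 7.3
tcp_pos: [0.3887, -0.2331, 0.1848]
tool_rot: [[1.0, 0.006, 0.002], [0.006, -1.0, -0.002], [0.002, 0.002, -1.0]]
contact_force: [0.9, -0.4, 0.3]
grip_width: 0.853
grasp_force: 0.0
```

```bash
cat > look.py <<'E'
from h import *
import sys
# args: n  list of name:x:y:R:z0:z1 (mm) measured in wrist cloud
s=read_state();print(s['tcp_pos'].round(4) if hasattr(s['tcp_pos'],'round') else s['tcp_pos'])
cam=sys.argv[1];c=get_calibration(cam);p,d=get_image(cam)
cv2.imwrite(f'pics/{sys.argv[2]}.png',p[:,:,::-1])
f=cloud(d,c)[d>0]*1000
for a in sys.argv[3:]:
    n,*v=a.split(':');x,y,R,z0,z1=map(float,v)
    q=f[(f[:,2]>z0)&(f[:,2]<z1)&(np.hypot(f[:,0]-x,f[:,1]-y)<R)]
    if len(q)<5: print(n,len(q));continue
    r=q[:,:2].astype(np.float32);rc=cv2.minAreaRect(r);ci=cv2.minEnclosingCircle(r)
    print(n,len(q),q.mean(0).round(1),'rect',np.round(rc[0],1),np.round(rc[1],1),round(rc[2],1),'circ',np.round(ci[0],1),round(ci[1],1))
E
python3 look.py wrist w2 nut:388:-230:30:10:25 knob:384:-364:30:75:84
```

```text
[ 0.3887 -0.2331  0.1848]
nut 634 [ 388.3 -233.4   14.5] rect [ 387.9 -233.4] [29.1 26.3] 60.0 circ [ 387.9 -233.5] 14.9
knob 2047 [ 385.7 -363.1   79.4] rect [ 384.8 -364. ] [39.7 39.7] 10.6 circ [ 384.5 -364.2] 20.7
```

View pics/w2.png

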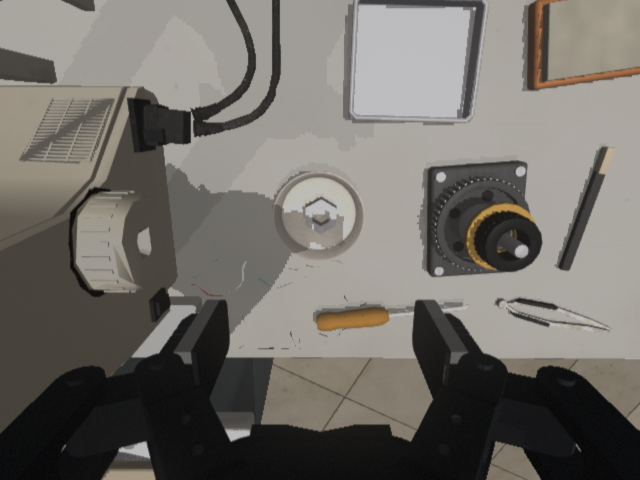

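The nut lies in the dish at (388,-233), pixel (320,212). Next is the knob.

Request:
{"api": "drive_tool", "payload": {
  "commands": [
    [[0,0,0,-1,35,0,0.75],[0,0,0,-2,80,0,0.75],[0,0,0,-4,115,0,0.75],[0,0,0,-4,131,0,0.75],[0,0,0,-4,131,40,0.75],[0,0,0,-4,131,80,0.75],[0,0,0,-4,131,110,0.75],[0,0,0,-4,131,120,0.75],[0,0,0,-4,131,120,0.75],[0,0,0,-4,131,120,0.75]]
  ]
}}

```text
t: 8.35
tcp_pos: [0.3859, -0.3648, 0.0631]
tool_rot: [[1.0, 0.006, 0.002], [0.006, -1.0, -0.002], [0.002, 0.002, -1.0]]
contact_force: [0.7, 1.1, 1.2]
grip_width: 0.753
grasp_force: 0.0
```

Request:
{"api": "drive_tool", "payload": {
  "commands": [
    [[0,0,0,0,0,0,0.2],[0,0,0,0,0,0,0.2],[0,0,0,0,0,0,0.2],[0,0,0,0,0,0,0.2],[0,0,0,0,0,0,0.2]]
  ],
  "newtons": 40
}}

```text
t: 8.85
tcp_pos: [0.3862, -0.3651, 0.0637]
tool_rot: [[1.0, 0.006, 0.003], [0.006, -1.0, -0.003], [0.003, 0.003, -1.0]]
contact_force: [-0.3, 0.9, 6.0]
grip_width: 0.443
grasp_force: 40.4
```

Request:
{"api": "drive_tool", "payload": {
  "commands": [
    [[0,0,0,0,0,-15,0.2],[0,0,0,0,0,-50,0.2],[0,0,0,0,0,-95,0.2],[0,0,0,0,0,-140,0.2],[0,0,0,30,-15,-145,0.2],[0,0,0,70,-35,-145,0.2],[0,0,0,105,-55,-145,0.2],[0,0,0,123,-63,-145,0.2],[0,0,0,123,-63,-130,0.2],[0,0,0,123,-63,-85,0.2],[0,0,0,123,-63,-40,0.2],[0,0,0,123,-63,-25,0.2]]
  ]
}}

```text
t: 10.05
tcp_pos: [0.5039, -0.2984, 0.0811]
tool_rot: [[1.0, 0.005, -0.007], [0.005, -1.0, 0.005], [-0.007, -0.005, -1.0]]
contact_force: [-0.5, 0.6, -1.6]
grip_width: 0.447
grasp_force: 40.4
```

```bash
python3 look.py wrist w3 tray:508:-302:75:16:24 washer:384.5:-364:40:56:64
```

```text
[ 0.5039 -0.2984  0.0811]
tray 3276 [ 522.3 -303.6   19.2] rect [ 508.1 -303.2] [96.8 86.9] 88.8 circ [ 511.1 -304. ] 60.9
washer 910 [ 399.8 -377.4   59.6] rect [ 398.4 -378.1] [32.2 13.9] 46.0 circ [ 399.4 -379.1] 16.1
```

View pics/w3.png

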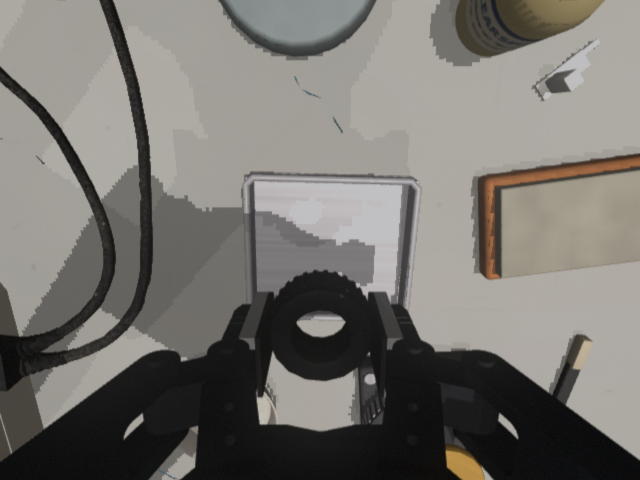

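The knob is held level over the tray at pixel (322,325). I lower it, release with a small opening and lift.

Request:
{"api": "drive_tool", "payload": {
  "commands": [
    [[0,0,0,0,0,30,0.2],[0,0,0,0,0,55,0.2],[0,0,0,0,0,72,0.2],[0,0,0,0,0,79,0.2],[0,0,0,0,0,79,0.2],[0,0,0,0,0,79,0.57],[0,0,0,0,0,79,0.57],[0,0,0,0,0,79,0.57],[0,0,0,0,0,65,0.57],[0,0,0,0,0,30,0.57],[0,0,0,0,0,-15,0.8],[0,0,0,0,0,-60,0.9]]
  ]
}}

```text
t: 11.3
tcp_pos: [0.5073, -0.2999, 0.1488]
tool_rot: [[1.0, 0.006, -0.0], [0.006, -1.0, 0.0], [-0.0, -0.0, -1.0]]
contact_force: [0.3, -1.4, 0.3]
grip_width: 0.886
grasp_force: 0.0
```

Request:
{"api": "drive_tool", "payload": {
  "commands": [
    [[0,0,0,-10,5,-45,0.9],[0,0,0,-45,23,-55,0.9],[0,0,0,-85,44,-55,0.9],[0,0,0,-113,58,-55,0.9],[0,0,0,-124,63,-55,0.9],[0,0,0,-124,63,-55,0.9],[0,0,0,-124,63,-55,0.9]]
  ]
}}

```text
t: 12.0
tcp_pos: [0.3848, -0.3637, 0.2019]
tool_rot: [[1.0, 0.006, 0.001], [0.006, -1.0, -0.0], [0.001, 0.0, -1.0]]
contact_force: [0.0, 0.2, 0.5]
grip_width: 0.899
grasp_force: 0.0
```

```bash
python3 look.py wrist w4 knobtop:508:-302:33:20:27 washer:384.5:-364:40:56:64 stone:526:-439:55:19:27;python3 look.py top t4 knobtop:508:-302:33:21:27; python3 -c "
import cv2
cv2.imwrite('pics/w4c.png',cv2.resize(cv2.imread('pics/w4.png'),(480,360)))"
```

```text
[ 0.3848 -0.3637  0.2019]
knobtop 1546 [ 506.6 -301.3   22.2] rect [ 506.2 -301. ] [38.7 39. ] 13.5 circ [ 506.2 -301.1] 19.9
washer 2882 [ 385.4 -365.5   59.8] rect [ 384.4 -365.6] [51.2 50.5] 59.1 circ [ 384.3 -365.5] 25.9
stone 8067 [ 523.9 -439.6   21.9] rect [ 526.4 -441.5] [51.9 90.4] 8.5 circ [ 526.3 -441.4] 51.1
[ 0.385  -0.3634  0.2017]
knobtop 124 [ 506.4 -300.1   23.4] rect [ 505.4 -298.8] [36.  38.7] 89.0 circ [ 505.2 -299.6] 19.9
```

View pics/w4c.png

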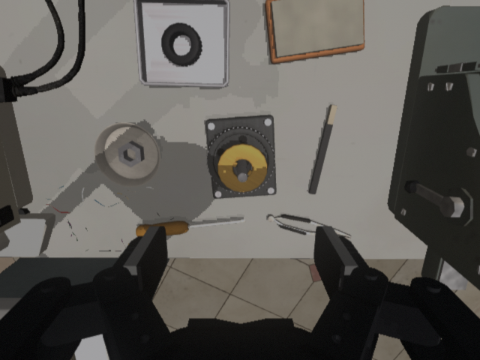

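The knob stands in the tray with its top at 22.2 mm, pixel (182,45), and the nut is still in the dish. The washer is at (384.3,-365.5), so I grip it with the finger ends just below its underside.

Request:
{"api": "drive_tool", "payload": {
  "commands": [
    [[0,0,0,0,2,40,0.88],[0,0,0,0,2,85,0.88],[0,0,0,0,2,125,0.88],[0,0,0,0,2,150,0.88],[0,0,0,0,2,154,0.88],[0,0,0,0,2,154,0.88],[0,0,0,0,2,154,0.3],[0,0,0,0,2,154,0.3],[0,0,0,0,2,154,0.3],[0,0,0,0,2,154,0.3],[0,0,0,0,2,154,0.3]]
  ],
  "newtons": 40
}}

```text
t: 13.2
tcp_pos: [0.3856, -0.3673, 0.0501]
tool_rot: [[1.0, 0.006, 0.003], [0.006, -1.0, -0.003], [0.003, 0.003, -1.0]]
contact_force: [0.1, 2.6, 5.8]
grip_width: 0.578
grasp_force: 40.7
```

Request:
{"api": "drive_tool", "payload": {
  "commands": [
    [[0,0,0,0,0,-10,0.3],[0,0,0,0,0,-30,0.3],[0,0,0,0,0,-65,0.3],[0,0,0,0,0,-105,0.3],[0,0,0,0,0,-145,0.3],[0,0,0,10,5,-155,0.3],[0,0,0,45,24,-155,0.3],[0,0,0,85,45,-155,0.3],[0,0,0,120,63,-155,0.3],[0,0,0,141,74,-155,0.3],[0,0,0,141,74,-135,0.3],[0,0,0,141,74,-105,0.3]]
  ]
}}

```text
t: 14.4
tcp_pos: [0.5278, -0.4408, 0.156]
tool_rot: [[1.0, 0.006, 0.005], [0.006, -1.0, -0.005], [0.005, 0.005, -1.0]]
contact_force: [0.5, -0.9, -0.5]
grip_width: 0.578
grasp_force: 41.6
```

Request:
{"api": "drive_tool", "payload": {
  "commands": [
    [[0,0,0,0,0,25,0.3],[0,0,0,0,0,45,0.3],[0,0,0,0,0,60,0.3],[0,0,0,0,0,60,0.3],[0,0,0,0,0,60,0.3]]
  ]
}}

```text
t: 14.9
tcp_pos: [0.5258, -0.4394, 0.0935]
tool_rot: [[1.0, 0.006, 0.001], [0.006, -1.0, -0.001], [0.001, 0.001, -1.0]]
contact_force: [-0.0, 0.1, -0.1]
grip_width: 0.578
grasp_force: 41.6
```

```bash
python3 look.py wrist w5 washer:526:-441:40:75:110 stone:526:-439:58:19:26;python3 look.py side s5
```

```text
[ 0.5258 -0.4394  0.0935]
washer 11707 [ 526.7 -439.5  103.2] rect [ 528.9 -443.1] [55.3 62.6] 34.8 circ [ 533.4 -439.8] 38.0
stone 10107 [ 532.8 -443.2   21.9] rect [ 526.9 -441.4] [52.2 90.2] 8.3 circ [ 527.1 -441.6] 51.2
[ 0.5262 -0.4398  0.0943]
```

View pics/w5.png

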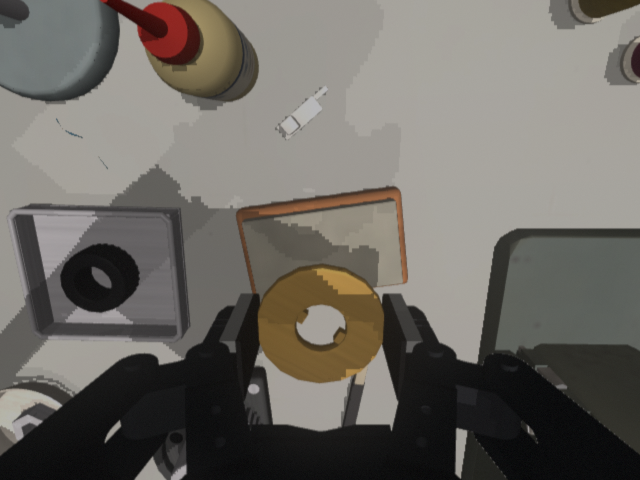

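The brass washer is held level at pixel (322,323) over the stone. I lower it to about 3 mm above the stone.

Request:
{"api": "drive_tool", "payload": {
  "commands": [
    [[0,0,0,0,1,30,0.3],[0,0,0,0,2,55,0.3],[0,0,0,0,2,66,0.3],[0,0,0,0,2,71,0.3],[0,0,0,0,2,71,0.3],[0,0,0,0,2,71,0.3]]
  ]
}}

```text
t: 15.6
tcp_pos: [0.5264, -0.4419, 0.0231]
tool_rot: [[1.0, 0.006, 0.002], [0.006, -1.0, -0.002], [0.002, 0.002, -1.0]]
contact_force: [0.7, -0.0, -1.0]
grip_width: 0.573
grasp_force: 41.6
```

Request:
{"api": "drive_tool", "payload": {
  "commands": [
    [[0,0,0,0,0,2,0.3],[0,0,0,0,0,2,0.3],[0,0,0,0,0,2,0.75],[0,0,0,0,0,2,0.75],[0,0,0,0,0,2,0.75],[0,0,0,0,0,-15,0.75],[0,0,0,0,0,-55,0.75],[0,0,0,0,0,-100,0.75],[0,0,0,0,0,-145,0.75],[0,0,0,0,0,-185,0.75],[0,0,0,0,0,-185,0.75]]
  ]
}}

```text
t: 16.7
tcp_pos: [0.5284, -0.4439, 0.2174]
tool_rot: [[1.0, 0.006, 0.011], [0.006, -1.0, -0.01], [0.01, 0.01, -1.0]]
contact_force: [0.4, -0.4, 1.1]
grip_width: 0.75
grasp_force: 0.0
```

Request:
{"api": "drive_tool", "payload": {
  "commands": [
    [[0,0,0,-25,-14,0,0.75],[0,0,0,-65,-36,0,0.75],[0,0,0,-105,-57,0,0.75],[0,0,0,-130,-71,0,0.75],[0,0,0,-142,-77,0,0.75],[0,0,0,-142,-77,0,0.75],[0,0,0,-142,-77,0,0.75]]
  ]
}}

```text
t: 17.4
tcp_pos: [0.3834, -0.3653, 0.2073]
tool_rot: [[1.0, 0.005, 0.001], [0.005, -1.0, -0.001], [0.001, 0.001, -1.0]]
contact_force: [0.7, -0.1, -0.2]
grip_width: 0.755
grasp_force: 0.0
```

```bash
python3 look.py wrist w6 washer:526:-441:40:25.5:34 hub:384.5:-364:30:50:60 rim:384.5:-364:42:27:36;python3 look.py top t6 washer:526:-441:40:25.5:34 pin:653:-285:20:30:70 ws:653:-285:50:12:20; python3 -c "
import cv2
cv2.imwrite('pics/w6c.png',cv2.resize(cv2.imread('pics/w6.png'),(480,360)))"
```

```text
[ 0.3834 -0.3653  0.2073]
washer 3294 [ 523.1 -441.    27.8] rect [ 521.5 -441.2] [47.1 51. ] 0.2 circ [ 523.8 -441.2] 25.9
hub 907 [ 386.7 -363.7   53.6] rect [ 384.6 -364. ] [35.3 34.5] 0.6 circ [ 384.6 -363.8] 17.9
rim 2570 [ 386.4 -363.7   31.1] rect [ 384.9 -363.8] [76.7 76.6] 4.9 circ [ 384.5 -363.7] 38.7
[ 0.3837 -0.3653  0.2071]
washer 140 [ 534.6 -427.9   28.5] rect [ 540.6 -428.8] [28.8 69.2] 40.2 circ [ 535.1 -433.4] 35.4
pin 25 [ 652.3 -284.1   52.6] rect [ 653.2 -284.9] [7.9 9.2] 2.1 circ [ 653.3 -284.7] 4.9
ws 848 [ 652.4 -284.6   16.3] rect [ 654.2 -284.2] [83.4 82.9] 13.6 circ [ 653.6 -284.4] 42.6
```

View pics/w6c.png

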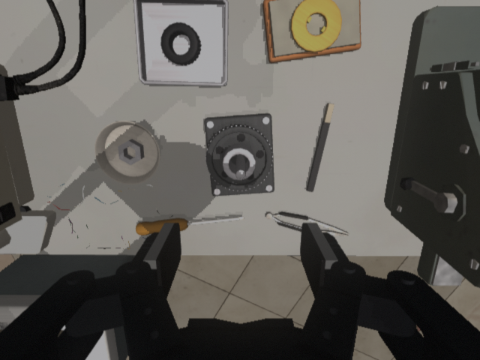

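The washer lies flat on the stone at (524,-441) with its top at 27.8 mm. The hub is at (384.6,-363.8), so now I take the wheel.

Request:
{"api": "drive_tool", "payload": {
  "commands": [
    [[0,0,0,0,-2,40,0.7],[0,0,0,0,-2,85,0.7],[0,0,0,0,-2,130,0.7],[0,0,0,0,-2,160,0.7],[0,0,0,0,-2,172,0.7],[0,0,0,0,-2,172,0.7],[0,0,0,0,-2,172,0.2],[0,0,0,0,-2,172,0.2],[0,0,0,0,-2,172,0.2],[0,0,0,0,-2,172,0.2],[0,0,0,0,-2,172,0.2]]
  ],
  "newtons": 70
}}

```text
t: 18.6
tcp_pos: [0.3846, -0.3646, 0.0372]
tool_rot: [[1.0, 0.006, 0.003], [0.006, -1.0, -0.004], [0.003, 0.004, -1.0]]
contact_force: [-0.1, 1.6, 6.7]
grip_width: 0.393
grasp_force: 69.7
```

Request:
{"api": "drive_tool", "payload": {
  "commands": [
    [[0,0,0,0,0,-10,0.2],[0,0,0,0,0,-30,0.2],[0,0,0,0,0,-60,0.2],[0,0,0,0,0,-95,0.2],[0,0,0,0,0,-135,0.2],[0,0,0,0,0,-170,0.2],[0,0,0,0,0,-190,0.2],[0,0,0,20,-6,-190,0.2],[0,0,0,50,-15,-190,0.2],[0,0,0,90,-27,-190,0.2],[0,0,0,130,-39,-190,0.2],[0,0,0,170,-51,-190,0.2]]
  ]
}}

```text
t: 19.8
tcp_pos: [0.554, -0.3103, 0.2254]
tool_rot: [[1.0, 0.005, 0.001], [0.005, -1.0, -0.001], [0.001, 0.001, -1.0]]
contact_force: [0.5, -0.6, -2.8]
grip_width: 0.389
grasp_force: 70.3
```

Request:
{"api": "drive_tool", "payload": {
  "commands": [
    [[0,0,0,35,-10,0,0.2],[0,0,0,65,-19,0,0.2],[0,0,0,85,-25,0,0.2],[0,0,0,97,-28,0,0.2],[0,0,0,97,-28,20,0.2],[0,0,0,97,-28,50,0.2],[0,0,0,97,-28,80,0.2],[0,0,0,97,-28,95,0.2],[0,0,0,97,-28,95,0.2],[0,0,0,97,-28,95,0.2]]
  ]
}}

```text
t: 20.8
tcp_pos: [0.6499, -0.2826, 0.1306]
tool_rot: [[1.0, 0.006, 0.001], [0.006, -1.0, -0.0], [0.001, 0.0, -1.0]]
contact_force: [1.0, -0.2, -1.9]
grip_width: 0.389
grasp_force: 70.3
```

```bash
python3 look.py wrist w7 rim:653:-285:60:122:136 hubtop:653:-285:25:140:180; python3 look.py side s7 ; python3 - <<'E'
from h import *
a=cv2.imread('pics/w7.png')[:, :]; b=cv2.imread('pics/s7.png')[150:390,250:570]
cv2.imwrite('pics/m7.png',np.hstack([cv2.resize(a,(400,300)),cv2.resize(b,(400,300))]))
E
```

```text
[ 0.6499 -0.2826  0.1306]
rim 7434 [ 660.6 -282.5  126.1] rect [ 651.  -281.1] [73.3 77.3] 54.6 circ [ 649.8 -283. ] 39.0
hubtop 9054 [ 654.1 -284.6  153.7] rect [ 650.4 -286.6] [36.6 47.4] 6.8 circ [ 653.3 -285. ] 24.9
[ 0.6506 -0.2829  0.1317]
```

View pics/m7.png

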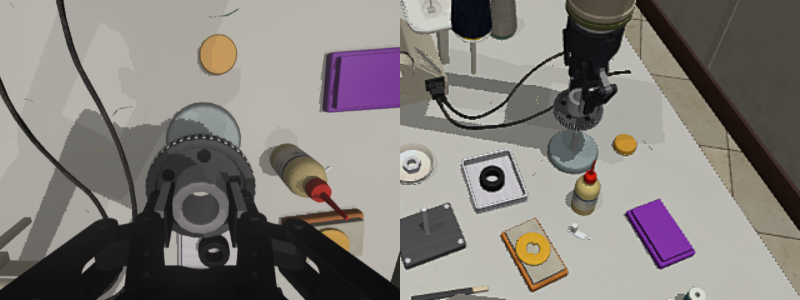

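The wheel is level in the grip at (650,-283), above the stand. I shift it to the pin at (653.7,-285.8) and lower it partly over.

Request:
{"api": "drive_tool", "payload": {
  "commands": [
    [[0,0,0,4,3,0,0.2],[0,0,0,4,3,15,0.2],[0,0,0,4,3,35,0.2],[0,0,0,4,3,50,0.2],[0,0,0,4,3,62,0.2],[0,0,0,4,3,62,0.2],[0,0,0,4,3,62,0.2]]
  ]
}}

```text
t: 21.6
tcp_pos: [0.6535, -0.2853, 0.067]
tool_rot: [[1.0, 0.006, -0.001], [0.006, -1.0, 0.0], [-0.001, -0.0, -1.0]]
contact_force: [-0.1, 1.0, -2.0]
grip_width: 0.385
grasp_force: 70.2
```

```bash
python3 look.py wrist w8 rim:653:-285:60:60:72; python3 -c "
import cv2
cv2.imwrite('pics/w8c.png',cv2.resize(cv2.imread('pics/w8.png')[180:420,160:480],None,fx=2,fy=2))"
```

```text
[ 0.6535 -0.2853  0.067 ]
rim 6659 [ 663.6 -285.1   62.7] rect [ 655. -287.] [75.9 72.6] 33.1 circ [ 653.8 -285.3] 38.4
```

View pics/w8c.png

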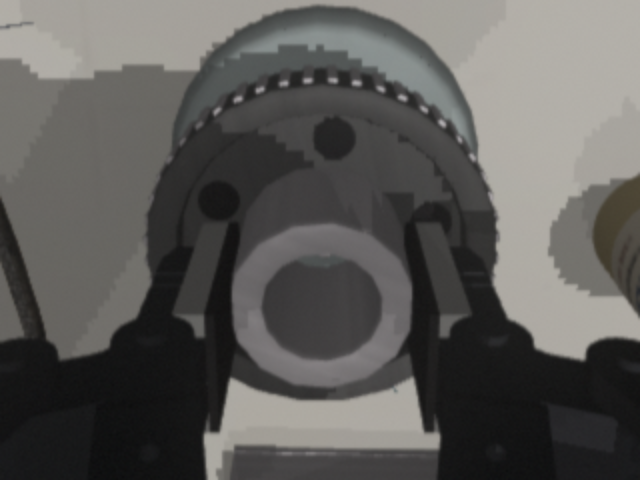

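There's no contact force with the wheel bottom about 15 mm below the pin tip, so the pin is in the bore. I lower the rest, release and retreat.

Request:
{"api": "drive_tool", "payload": {
  "commands": [
    [[0,0,0,0,0,10,0.2],[0,0,0,0,0,20,0.2],[0,0,0,0,0,26,0.2],[0,0,0,0,0,28,0.2],[0,0,0,0,0,28,0.2]]
  ]
}}

```text
t: 22.15
tcp_pos: [0.6531, -0.2851, 0.0384]
tool_rot: [[1.0, 0.006, -0.001], [0.006, -1.0, 0.001], [-0.001, -0.001, -1.0]]
contact_force: [-0.8, 0.5, -3.4]
grip_width: 0.39
grasp_force: 70.3
```

Request:
{"api": "drive_tool", "payload": {
  "commands": [
    [[0,0,0,0,0,0,0.6],[0,0,0,0,0,0,0.65],[0,0,0,0,0,0,0.65],[0,0,0,0,0,-15,0.65],[0,0,0,0,0,-50,0.65],[0,0,0,0,0,-95,0.65],[0,0,0,0,0,-140,0.65],[0,0,0,0,0,-180,0.65],[0,0,0,0,0,-200,0.65],[0,0,0,0,0,-200,0.65],[0,0,0,0,0,-200,0.65]]
  ]
}}

```text
t: 23.25
tcp_pos: [0.6539, -0.2855, 0.2407]
tool_rot: [[1.0, 0.006, 0.002], [0.006, -1.0, -0.001], [0.002, 0.001, -1.0]]
contact_force: [0.3, -0.6, 0.0]
grip_width: 0.651
grasp_force: 0.0
```

```bash
python3 look.py wrist w9 rim:653.7:-285.5:45:26:36 hub:653.7:-285.5:25:50:58 pin:653.7:-285.5:9:58:66 ; python3 look.py side s9 nut:388:-232:28:11:20 knob:506:-301:28:20:26 washer:524:-441:35:25.5:32 ;python3 - <<'E'
from h import *
a=cv2.imread('pics/w9.png'); b=cv2.imread('pics/s9.png')[150:390,200:520]
cv2.imwrite('pics/m9.png',np.hstack([cv2.resize(a,(400,300)),cv2.resize(b,(400,300))]))
E
```

```text
[ 0.6539 -0.2855  0.2407]
rim 2917 [ 655.3 -285.1   29.9] rect [ 653.6 -285.1] [76.3 76.7] 66.6 circ [ 653.4 -285.1] 38.7
hub 839 [ 654.4 -285.2   53.6] rect [ 653.5 -284.8] [35.1 34.5] 1.0 circ [ 653.7 -285.3] 17.8
pin 43 [ 655.5 -285.9   60.5] rect [ 655.3 -285.9] [6.1 5.6] 45.1 circ [ 655.2 -285.8] 3.2
[ 0.6532 -0.2851  0.2386]
nut 107 [ 385.7 -235.1   14.8] rect [ 386.1 -234.3] [27.1 26.2] 64.1 circ [ 386.  -233.6] 15.8
knob 182 [ 503.6 -302.6   22.6] rect [ 503.8 -301.4] [38.2 38.3] 24.4 circ [ 503.7 -302. ] 20.4
washer 502 [ 521.3 -442.6   28.4] rect [ 521.6 -442.1] [51.3 50.9] 24.6 circ [ 523.6 -442.4] 27.9
```

View pics/m9.png

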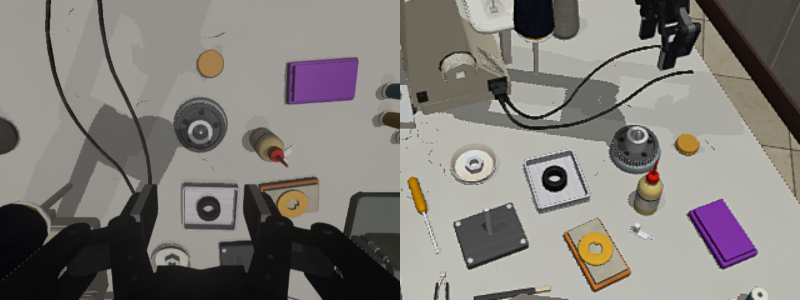

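The wheel lies flat over the pin, about 2 mm off the axis with its hub top at 53.6 mm (54 expected). The nut, knob and washer are in place and the gripper is clear, so I hand the job in.

```bash
python3 -c "
from plant import *
print(close_job())"
```

```text
the job is handed in; nothing more can be done
None
```

The job is handed in (no verdict was returned): my last measurements put the nut in the dish, the knob upright in the tray, the washer flat on the oilstone and the wheel flat over its pin, all within tolerance, with the gripper clear at about 23 s of the 120 s.

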